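# Hang the green caddy on the louvred rail stand

### The arm

A 7-joint arm with a two-finger parallel gripper is mounted at the origin on a cart in front of the work surface, level with it; the furniture and walls round the work are solid. World frame = base frame: x ahead of the robot, y to its left, z up, the work surface at z = 0. Lengths are in m, angles in rad, forces in N, time in s.
With the tool pointing down it reaches from about 0.4 to 0.85 m from the base axis. Payload 10.4 kg.
Tool frame: the origin (TCP) lies between the finger pads; the fingertips stand 14 mm ahead of it and the grasp point (between the pads) lies 5 mm behind it; z points along the fingers, y is the direction in which the jaws open and shut (so a half turn about z gives the same grasp; the last joint's range is limited). The gripper opens to 85 mm and grips with 20 to 120 N. Pads are 22 mm wide; open, the fingers measure 114 mm over their backs; the gripper's body (76 mm by 85 mm) begins 54 mm behind the grasp point. The pads swing forward as they close: fully open they stand 13 mm farther back than shut.
Start: joints at [-1.348, 0.332, -0.065, 1.46, 0.022, 1.35, -0.088], TCP at [0.152, 0.606, 0.245] pointing down, gripper open.
Joint ranges: [-2.6, 2.6], [-0.5, 2.12], [-1.47, 1.34], [0.16, 2.42], [-1.27, 4.41], [0.06, 2.06], [-2.6, 2.6]. Speed limits (rad/s): [2.22, 2.22, 2.79, 2.79, 3.14, 3.14, 3.14].

### API

Orientations are given as a 3x3 rotation matrix whose columns are the frame's x, y, z axes.
In Python, from workcell import sensors, viewer, job gives the robot as it stands. The module is installed in compiled form; this text tells all that it offers.
- The arm moves only by the shell command python3 -m jog 'ROWS' [OPENING] [FORCE]. ROWS is JSON, a list that holds one entry, the list of rows, each a list of 6 numbers: the shift along the tool's x, y, z in units of 8 cm (1.0 is 8 cm), then the turn, a rotation vector about the tool's x, y, z in units of 0.5 rad (1.0 is 0.5 rad). A call has 1 to 20 rows; each row is the pose to reach, as a shift and turn from the pose commanded when the call began, along the tool's axes at that moment; what a row does not reach only later rows make up. A row lasts 1/8 s, in which the tool goes at most 62.5 mm and 10.7 degrees, less where a joint would pass 70% of its speed; a pose out of reach is approached as far as the arm can. A call with a number of a shift or a turn outside -1 to 1 is refused whole. A call with a gripper value outside its range is refused whole. OPENING is the closure, from 0 (fully open) to 1 (shut), set as the call begins (- or left out, the last holds). The fingers move at their own pace and stop on an object; FORCE is the grip in N (left out, the last holds). Time passes only in rows, so rows that repeat a pose let the fingers close. It gives the time, the measured TCP pose, the force and the opening at its end, in the units of the state.
- sensors.state(): the state, without advancing time (a new reading comes with each control period).
- viewer.get_image(name): name is "side" or "top" or "wrist"; returns (picture, depth): 400x640x3 uint8, blue, green, red; 400x640 float32, m along the optical axis (not along the pixel's ray), 0 where there is no reading.
- viewer.get_calibration(name): a dict with "intrinsics" (3x3 intrinsics, pixels), "rvec" (rotation vector, rad) and "tvec" (3), from world to camera coordinates, as OpenCV has them. Camera axes: x right, y down, z forward; pixel columns grow to the right and rows downward; lengths in m; the calibration is good to about 2 mm. A picture is of the moment at which its call begins: read the wrist's pose just before it. get_calibration takes no time and is no camera call; for the wrist camera it gives the pose at the moment of the call.
- job.finish_job(): hands the job in, once; it reports no verdict.
The state is a dict: "time": time; "joint_positions": joint angles; "qd": joint speeds; "tau": joint torques, N m; "eef_pos": TCP position; "eef_rot": TCP orientation; "wrist_force": force on the tool from outside, world axes, zero at the start; "moment": the same for the moment, N m; "finger_gap": finger opening in m.
Only numpy, scipy, OpenCV 4.12 (cv2) and the standard library are available. Lean on these libraries where they do the work, as an engineer would, in place of code of your own. Each camera call takes 0.05 s, during which the arm holds its last target. There are 200 camera calls.

### The job

Hang the green caddy on the dark rail stand: lift it by its wooden grip over the top rail, on the side facing the robot, and lower it until its lip catches on the rail and it hangs there by itself, upright, square to the rail and near its middle. Leave the orange caddy where it is.

Things in the scene. Friction and masses are not known exactly. Their poses are not given: they have to be found in the camera images.
- green_handle (a point): Centre of the green caddy's wooden grip: a block 44 (x) x 14 (y) x 45 (z) mm standing on the middle of an open plastic box 75 x 80 x 85 mm, 0.2 to 0.3 kg. This point is 110 mm above the underside, 25 mm above the rim; pinch across y from above. Axes: z up, x to the lip side, away from the robot (within 20 degrees at the start).
- green_lip (a point): Top of the slot under the green caddy's lip, mid-width: 45.5 mm ahead (+x) of and 29 mm below the grip's centre, same axes. The lip, 70 mm wide (y), runs back from the box's rear face, then slants down and outward as a flap. The slot, rear face to flap, is 16 mm wide (x) at this point and 30 mm at its open bottom, 25 mm lower.
- rail (a point): Middle of the top edge of the fixed stand's top rail, 155 mm above the worktop: an upright dark strip 6 mm thick (x), 180 long (y), 30 high, free above, in front and behind. x points away from the robot, z up. Slats below stand up to 9 mm in front (-x). With the caddy hung, its grip's centre is about 50 mm in front of (-x) and 29 mm above this point.
- orange_handle (a point): Centre of the wooden grip of the orange caddy, a bystander of the same shape and size as the green one, also standing on the worktop with its lip away from the robot.

How it is judged:
By the outcome, as a careful person would: the job done as asked, in the order asked, and still so for the second after the job is handed in, with the robot touching nothing.
It also fails if it takes over 38 s, if anything falls off the work surface, if the arm or the gripper's body presses on something with over 40 N, if the wrist force passes 120 N, or if a joint passes its speed limit or range.

## Working session

There is one attempt and no reset: what is moved stays moved. The work goes in short steps, Python scripts to look and compute and a shell command to move; the robot and the scene stay as the last step left them, time stands still between calls to the robot, and variables do not carry over. Pictures are saved under pics/ and viewed, on a budget of 10 in all, crops included, one or two more only if the job needs it, and the job is handed in when it is done.

```bash
mkdir -p pics
cat > h.py <<'E'
import numpy as np, cv2
from workcell import sensors, viewer, job
def cal(n):
    c=viewer.get_calibration(n); R=cv2.Rodrigues(np.array(c["rvec"],float))[0]
    return np.array(c["intrinsics"],float),R,np.array(c["tvec"],float).ravel()
def cloud(n):
    K,R,t=cal(n); im,d=viewer.get_image(n)
    v,u=np.indices(d.shape); p=np.stack([(u-K[0,2])/K[0,0]*d,(v-K[1,2])/K[1,1]*d,d],-1)
    return im,d,(p-t)@R
E
python3 - <<'E'
from h import *
s=sensors.state(); print(s)
a=[]
for n in("side","top"):
    im,d,P=cloud(n); np.savez(f"/tmp/{n}.npz",im=im,d=d,P=P); a.append(im)
    K,R,t=cal(n); print(n,-R.T@t,R[2])
    cv2.imwrite(f"pics/{n}0.png",im)
E
```

```text
{'time': 0.0, 'joint_positions': array([-1.34756763,  0.33282275, -0.06467857,  1.46099394,  0.02161766,
        1.34990737, -0.08849157]), 'qd': array([ 4.78499376e-05, -4.26455187e-04,  2.38593352e-04, -3.73566627e-04,
       -5.56477242e-04,  1.17011926e-03, -2.01631327e-03]), 'tau': array([ 1.32624005e-03, -6.25430346e+01,  5.00183192e-02, -3.91608310e+01,
        1.63437019e-02,  9.84811020e-03, -1.94295899e-05]), 'eef_pos': array([0.15203149, 0.60583562, 0.24452143]), 'eef_rot': array([[-9.69939444e-01,  2.43346275e-01, -2.57055577e-04],
       [ 2.43346393e-01,  9.69938420e-01, -1.41236288e-03],
       [-9.43651655e-05, -1.43246001e-03, -9.99998970e-01]]), 'wrist_force': array([ 0.53840613,  0.65023184, -0.25078923]), 'moment': array([ 0.01482199, -0.02552515, -0.0188342 ]), 'finger_gap': 0.08548697112395626}
side [0.43050218 0.86264103 0.57669226] [ 0.04013031 -0.89844158 -0.4372554 ]
top [ 0.30223449 -0.00618461  1.15805785] [ 0.17098658 -0.0090299  -0.98523198]
```

View pics/side0.png

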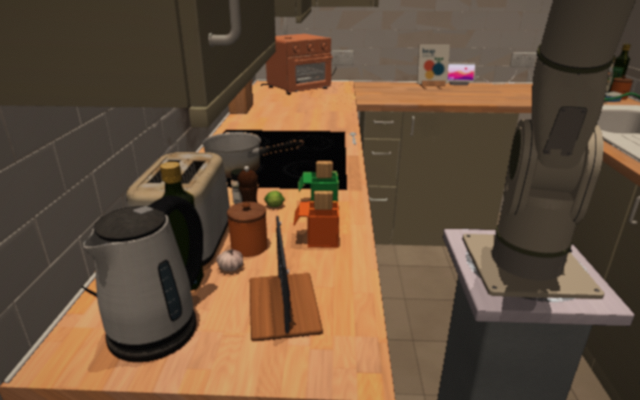

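View pics/top0.png

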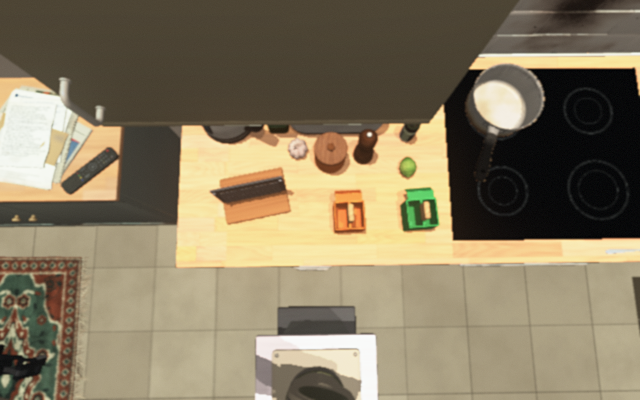

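Side: green caddy near (320,185), orange (320,220), rail stand (283,280). Top: green (421,210), orange (349,212), rail (250,188). The overhead cabinet's front edge lies at about row 120. Now to measure them.

Run:
```python
from h import *
for n in("top","side"):
    z=np.load(f"/tmp/{n}.npz"); im,P,d=z["im"],z["P"],z["d"]
    hsv=cv2.cvtColor(im,cv2.COLOR_BGR2HSV); H,S,V=cv2.split(hsv); ok=(d>0)
    v,u=np.indices(d.shape)
    X,Y,Z=P[...,0],P[...,1],P[...,2]
    win=ok&(X>.3)&(X<.9)&(abs(Y)<.7)
    g=win&(H>45)&(H<80)&(S>120)&(Z>.03)&(X<.62)
    o=win&(H<10)&(S>150)&(Z>.05)&(Z<.15)&(X<.6)
    for k,m in(("green",g),("orange",o)):
        if m.sum()<5: print(n,k,"none");continue
        r=P[m]; print(n,k,m.sum(),r.min(0).round(3),r.max(0).round(3),np.median(r,0).round(3))
        rim=m&(Z>.078)&(Z<.095)
        if rim.sum()>10:
            print('  rim',np.percentile(P[rim],[2,98],axis=0).round(3).tolist(),cv2.minAreaRect((P[rim][:,:2]*1000).astype(np.float32)))
        lo,hi=r.min(0),r.max(0)
        w=win&(Z>.115)&(Z<.15)&(X>lo[0])&(X<hi[0])&(Y>lo[1]-.02)&(Y<hi[1]+.02)&~m
        if w.sum(): print('  grip',w.sum(),P[w].mean(0).round(3),cv2.minAreaRect((P[w][:,:2]*1000).astype(np.float32)),P[w].max(0).round(3))
    r=win&(V<70)&(Z>.135)&(Z<.165)&(Y>.0)&(X<.62)
    if r.sum()>5: print(n,"rail",r.sum(),P[r].min(0).round(3),P[r].max(0).round(3),cv2.minAreaRect((P[r][:,:2]*1000).astype(np.float32)))
    c=ok&(Z>.3)&(abs(Y)<.5)&(X>.4)
    if n=="top": print("cabinet",P[c].min(0),np.percentile(P[c],[1,50],axis=0))
```

```text
top green 752 [ 0.426 -0.319  0.03 ] [ 0.533 -0.239  0.107] [ 0.488 -0.278  0.08 ]
  rim [[0.427, -0.318, 0.079], [0.524, -0.241, 0.088]] ((476.24908447265625, -279.1636962890625), (97.57238006591797, 78.18519592285156), 3.5729808807373047)
  grip 112 [ 0.464 -0.279  0.127] ((465.1455993652344, -280.7462463378906), (43.40476608276367, 15.531766891479492), 1.1719372272491455) [ 0.487 -0.273  0.133]
top orange 14 [ 0.423 -0.127  0.052] [ 0.526 -0.062  0.074] [ 0.523 -0.097  0.07 ]
  grip 104 [ 0.46  -0.091  0.128] ((460.4812927246094, -91.15235137939453), (42.46852111816406, 14.166139602661133), 3.2539470195770264) [ 0.481 -0.084  0.134]
top rail 47 [0.513 0.093 0.135] [0.542 0.238 0.148] ((527.6517944335938, 165.47332763671875), (2.4323577880859375, 148.4894561767578), 11.128316879272461)
cabinet [ 0.53999457 -0.21419579  0.42624512] [[ 0.56970613 -0.20758839  0.43706083]
 [ 0.57594698  0.07841     0.67310724]]
side green 562 [ 0.426 -0.326  0.033] [ 0.537 -0.235  0.088] [ 0.477 -0.247  0.078]
  rim [[0.429, -0.319, 0.078], [0.523, -0.239, 0.088]] ((475.2650146484375, -280.3118896484375), (96.02755737304688, 85.8596420288086), 4.303747653961182)
  grip 110 [ 0.464 -0.277  0.125] ((463.90325927734375, -279.25), (41.6041374206543, 16.140836715698242), 7.313566207885742) [ 0.484 -0.269  0.133]
side orange 697 [ 0.424 -0.411  0.05 ] [ 0.597 -0.025  0.125] [ 0.463 -0.055  0.074]
  rim [[0.426, -0.126, 0.078], [0.519, -0.049, 0.087]] ((472.7112121582031, -89.19110107421875), (94.87396240234375, 81.99739837646484), 0.6992926597595215)
  grip 372 [ 0.496 -0.255  0.127] ((489.4174499511719, -265.6299133300781), (98.32244110107422, 377.4176940917969), 18.57789421081543) [ 0.595 -0.081  0.143]
side rail 159 [0.509 0.11  0.135] [0.54  0.256 0.157] ((526.7491455078125, 182.99667358398438), (6.032773971557617, 148.77911376953125), 12.104870796203613)
```

Against the given sizes: the green grip is at (0.465,-0.279), about 3.6° yaw, with the top at 0.133. The rail middle is at about (0.527,0.17), about 12° yaw. Setting off round an arc, stopping in front of the rail for a close look.

```bash
python3 -m jog '[[[-0.5,-0.33,-0.2,0,0,-0.3],[-1,-0.65,-0.35,0,0,-0.63],[-1,-0.65,-0.35,0,0,-0.63]]]' 0
python3 -m jog '[[[-0.5,-0.5,0,0,0,0],[-1,-1,0,0,0,0],[-1,-1,0,0,0,0]]]'
```

```text
time: 0.48
eef_pos: [0.221, 0.5341, 0.2745]
eef_rot: [[-0.998, -0.066, 0.002], [-0.066, 0.998, 0.001], [-0.002, 0.001, -1.0]]
wrist_force: [-0.6, 0.1, 0.5]
finger_gap: 0.0854
time: 0.85
eef_pos: [0.3061, 0.4591, 0.2731]
eef_rot: [[-0.998, -0.061, 0.001], [-0.061, 0.998, -0.001], [-0.001, -0.001, -1.0]]
wrist_force: [-0.6, 0.8, 0.5]
finger_gap: 0.0852
```

```bash
python3 -m jog '[[[-0.4,-0.5,0,0,0,-0.15],[-0.7,-1,0,0,0,-0.28],[-0.7,-1,0,0,0,-0.28]]]'
python3 -m jog '[[[-0.3,-0.5,0,0,0,0],[-0.5,-1,0,0,0,0],[-0.5,-1,0,0,0,0]]]'
python3 -m jog '[[[-0.1,-0.5,0,0,0,0],[-0.1,-1,0,0,0,0],[-0.1,-1,0,0,0,0],[-0.1,-1,0,0,0,0]]]'
python3 - <<'E'
from h import *
im,d,P=cloud("wrist"); np.savez("/tmp/w1.npz",im=im,d=d,P=P); cv2.imwrite("pics/w1.png",im)
E
```

```text
time: 1.23
eef_pos: [0.3656, 0.3839, 0.2732]
eef_rot: [[-0.979, -0.203, 0.0], [-0.203, 0.979, -0.001], [-0.0, -0.001, -1.0]]
wrist_force: [-1.0, 1.4, -0.6]
finger_gap: 0.085
time: 1.6
eef_pos: [0.4207, 0.3146, 0.2731]
eef_rot: [[-0.979, -0.203, 0.0], [-0.203, 0.979, -0.001], [0.0, -0.001, -1.0]]
wrist_force: [0.2, -0.0, 0.0]
finger_gap: 0.0857
time: 2.1
eef_pos: [0.443, 0.2417, 0.2732]
eef_rot: [[-0.978, -0.21, -0.0], [-0.21, 0.978, 0.001], [0.0, 0.001, -1.0]]
wrist_force: [0.1, -0.0, -0.5]
finger_gap: 0.0857
```

View pics/w1.png

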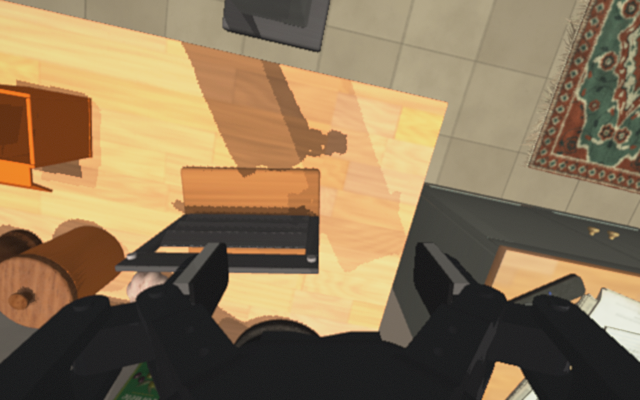

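The wrist view shows the rail's top edge along row ~268, columns 118–318, parallel to the image, so the tool yaw of ~12° matches. The orange caddy is at the left. Fitting the rail's top edge.

Run:
```python
from h import *
z=np.load("/tmp/w1.npz"); im,P,d=z["im"],z["P"],z["d"]
v,u=np.indices(d.shape); X,Y,Z=[P[...,i] for i in range(3)]
m=(d>0)&(Z>.149)&(Z<.163)&(u>100)&(u<330)&(v>240)&(v<285)&(X>.47)&(X<.58)
q=P[m]; print(m.sum(),np.percentile(q[:,2],[5,50,95]).round(4),u[m].min(),u[m].max(),v[m].min(),v[m].max())
print(cv2.minAreaRect((q[:,:2]*1000).astype(np.float32)))
vx,vy,x0,y0=cv2.fitLine((q[:,:2]*1000).astype(np.float32),cv2.DIST_HUBER,0,.01,.01).ravel()
print("line",np.degrees(np.arctan2(-vx,vy)),x0,y0)
t=(q[:,:2]*1000-[x0,y0])@[vx,vy]; mid=(t.min()+t.max())/2
n=(q[:,:2]*1000-[x0,y0])@[vy,-vx]; print("len",np.ptp(t),"mid",x0+mid*vx,y0+mid*vy,"thick",np.percentile(n,[2,98]))
```

```text
1329 [0.1498 0.1544 0.1558] 115 318 262 273
((529.148681640625, 167.2030487060547), (6.974157810211182, 179.5093536376953), 11.16602611541748)
line -168.96754 527.0015 171.48773
len 179.51290944917866 mid 527.8845790579231 166.958512639988 thick [-4.20590892  1.81585153]
```

Rail fit: length 179.5 mm, height 0.1545, middle at (0.529,0.167), yaw 11°, so it is trustworthy. Moving over to the green caddy.

```bash
python3 -m jog '[[[0.1,-0.5,0,0,0,0.15],[0.2,-0.98,0,0,0,0.28],[0.2,-0.98,0,0,0,0.28]]]'
python3 -m jog '[[[0.02,-0.7,0,0,0,0],[0.03,-1,0,0,0,0]]]'
python3 -m jog '[[[0.02,-0.7,0,0,0,0],[0.03,-1,0,0,0,0]]]'
python3 -m jog '[[[0.02,-0.7,0,0,0,0],[0.03,-1,0,0,0,0]]]'
python3 -m jog '[[[0,-0.7,0,0,0,0],[0,-1,0,0,0,0],[0,-1,0,0,0,0]]]'
python3 -m jog '[[[0,-0.7,0,0,0,0],[0,-1,0,0,0,0],[0,-1,0,0,0,0],[0,-1,0,0,0,0]]]'
python3 - <<'E'
from h import *
im,d,P=cloud("wrist"); np.savez("/tmp/w2.npz",im=im,d=d,P=P); cv2.imwrite("pics/w2.png",im)
E
```

```text
time: 2.52
eef_pos: [0.4449, 0.1566, 0.2736]
eef_rot: [[-0.998, -0.064, 0.0], [-0.064, 0.998, 0.0], [-0.0, 0.0, -1.0]]
wrist_force: [0.8, -0.3, 0.4]
finger_gap: 0.0852
time: 2.78
eef_pos: [0.4477, 0.0773, 0.2735]
eef_rot: [[-0.998, -0.067, 0.0], [-0.067, 0.998, 0.0], [-0.0, 0.0, -1.0]]
wrist_force: [1.3, 0.1, 0.2]
finger_gap: 0.0854
time: 3.02
eef_pos: [0.4508, -0.0029, 0.2735]
eef_rot: [[-0.998, -0.066, 0.001], [-0.066, 0.998, 0.0], [-0.001, 0.0, -1.0]]
wrist_force: [-0.6, 1.1, 0.1]
finger_gap: 0.0855
time: 3.28
eef_pos: [0.4538, -0.0829, 0.2735]
eef_rot: [[-0.998, -0.066, 0.001], [-0.066, 0.998, 0.0], [-0.001, 0.0, -1.0]]
wrist_force: [-0.4, 0.8, -0.1]
finger_gap: 0.0852
time: 3.65
eef_pos: [0.4594, -0.1616, 0.2733]
eef_rot: [[-0.998, -0.066, 0.0], [-0.066, 0.998, -0.0], [-0.0, -0.0, -1.0]]
wrist_force: [0.4, -0.3, 0.0]
finger_gap: 0.0854
time: 4.15
eef_pos: [0.4655, -0.2382, 0.2731]
eef_rot: [[-0.997, -0.071, -0.0], [-0.071, 0.997, 0.001], [0.0, 0.001, -1.0]]
wrist_force: [0.9, -0.2, -0.3]
finger_gap: 0.0853
```

View pics/w2.png

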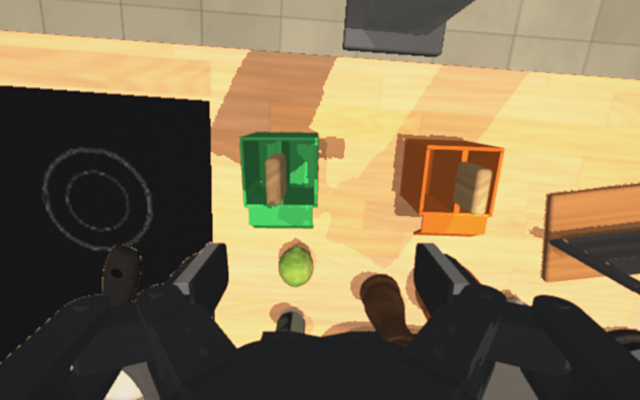

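The green grip is at (276,180), its lip at (280,215), and the lime sits behind it. Next, the grip's position and yaw.

Run:
```python
from h import *
z=np.load("/tmp/w2.npz"); im,P,d=z["im"],z["P"],z["d"]
v,u=np.indices(d.shape); X,Y,Z=[P[...,i] for i in range(3)]
hsv=cv2.cvtColor(im,cv2.COLOR_BGR2HSV); G=(hsv[...,0]>45)&(hsv[...,0]<85)&(hsv[...,1]>120)
b=(d>0)&(u>230)&(u<330)&(v>120)&(v<235)
m=b&(Z>.127)&(Z<.14)
print("griptop",m.sum(),np.median(Z[m]),cv2.minAreaRect((P[m][:,:2]*1000).astype(np.float32)))
m=b&G&(Z>.08)&(Z<.091)
print("rim",m.sum(),np.median(Z[m]),cv2.minAreaRect((P[m][:,:2]*1000).astype(np.float32)))
```

```text
griptop 656 0.12942554716150365 ((463.92327880859375, -280.204833984375), (42.55412292480469, 13.770878791809082), 3.8034610748291016)
rim 2239 0.08479229022445219 ((474.5555419921875, -279.3841857910156), (95.48143768310547, 78.76018524169922), 3.6022772789001465)
```

Grip at (0.464,-0.280), yaw 3.7°. Centring and descending to TCP z 0.107.

```bash
python3 -m jog '[[[0.06,-0.52,0,0,0,0],[0.06,-0.52,0.4,0,0,0],[0.06,-0.52,0.9,0,0,0],[0.06,-0.52,0.9,0,0,0],[0.06,-0.52,0.9,0,0,0]]]'
python3 -m jog '[[[0,0,0.4,0,0,0],[0,0,0.8,0,0,0],[0,0,0.8,0,0,0],[0,0,0.8,0,0,0]]]'
```

```text
time: 4.82
eef_pos: [0.4639, -0.2814, 0.2027]
eef_rot: [[-0.998, -0.07, 0.001], [-0.07, 0.998, -0.0], [-0.001, -0.0, -1.0]]
wrist_force: [-0.2, -1.0, 0.4]
finger_gap: 0.0853
time: 5.32
eef_pos: [0.4642, -0.2822, 0.1393]
eef_rot: [[-0.998, -0.069, 0.002], [-0.069, 0.998, -0.001], [-0.002, -0.001, -1.0]]
wrist_force: [0.1, -0.9, 0.1]
finger_gap: 0.0854
```

```bash
python3 -m jog '[[[0,0.02,0.2,0,0,0],[0,0.02,0.4,0,0,0],[0,0.02,0.4,0,0,0],[0,0.02,0.4,0,0,0]]]'
python3 -m jog '[[[0,0,0,0,0,0],[0,0,0,0,0,0],[0,0,0,0,0,0],[0,0,0,0,0,0],[0,0,0,0,0,0],[0,0,0,0,0,0],[0,0,0,0,0,0],[0,0,0,0,0,0]]]' 1 70
```

```text
time: 5.82
eef_pos: [0.463, -0.2804, 0.1053]
eef_rot: [[-0.998, -0.069, -0.0], [-0.069, 0.998, -0.0], [0.0, -0.0, -1.0]]
wrist_force: [0.5, 0.1, -0.4]
finger_gap: 0.0853
time: 6.82
eef_pos: [0.463, -0.2802, 0.1052]
eef_rot: [[-0.998, -0.069, -0.0], [-0.069, 0.998, 0.0], [0.0, 0.0, -1.0]]
wrist_force: [-0.5, -0.8, -1.5]
finger_gap: 0.0131
```

Gripped (gap 13 mm). Lifting 0.16 m, gently.

```bash
python3 -m jog '[[[0,0,-0.15,0,0,0],[0,0,-0.4,0,0,0],[0,0,-0.7,0,0,0],[0,0,-1,0,0,0],[0,0,-1,0,0,0]]]'
python3 -m jog '[[[0,0,-0.3,0,0,0],[0,0,-0.6,0,0,0],[0,0,-1,0,0,0],[0,0,-1,0,0,0],[0,0,-1,0,0,0]]]'
python3 - <<'E'
from h import *
im,d=viewer.get_image("side"); cv2.imwrite("pics/s2.png",cv2.resize(im[100:300,180:420],None,fx=2.5,fy=2.5))
E
```

```text
time: 7.45
eef_pos: [0.4639, -0.2807, 0.1871]
eef_rot: [[-0.998, -0.069, 0.003], [-0.069, 0.998, -0.001], [-0.003, -0.001, -1.0]]
wrist_force: [0.4, 0.7, -3.2]
finger_gap: 0.0132
time: 8.07
eef_pos: [0.4626, -0.2798, 0.2638]
eef_rot: [[-0.998, -0.069, -0.002], [-0.069, 0.998, 0.001], [0.002, 0.001, -1.0]]
wrist_force: [-1.0, 0.4, -2.4]
finger_gap: 0.0132
```

View pics/s2.png

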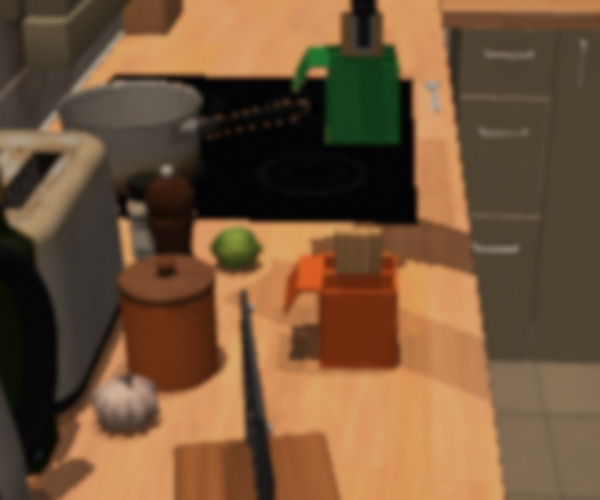

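The caddy hangs upright in the grip, clear of everything; the orange one is undisturbed. Carrying it left.

```bash
python3 -m jog '[[[0,0.3,-0.15,0,0,0],[0,0.7,-0.15,0,0,0],[0,1,-0.15,0,0,0],[0,1,-0.15,0,0,0]]]'
python3 -m jog '[[[0,0.4,0,0,0,0],[0,0.7,0,0,0,0],[0,1,0,0,0,0]]]'
python3 -m jog '[[[0,0.4,0,0,0,0],[0,0.7,0,0,0,0],[0,1,0,0,0,0]]]'
python3 -m jog '[[[0,0.4,0,0,0,0],[0,0.7,0,0,0,0],[0,1,0,0,0,0]]]'
python3 -m jog '[[[0,0.4,0,0,0,-0.05],[0,0.7,0,0,0,-0.15],[0,1,0,0,0,-0.25],[0,1,0,0,0,-0.25],[0,1,0,0,0,-0.25]]]'
```

```text
time: 8.62
eef_pos: [0.4573, -0.1983, 0.2761]
eef_rot: [[-0.997, -0.073, -0.002], [-0.073, 0.997, 0.001], [0.002, 0.001, -1.0]]
wrist_force: [-0.2, -0.2, -3.6]
finger_gap: 0.0129
time: 9.0
eef_pos: [0.4515, -0.1206, 0.2764]
eef_rot: [[-0.998, -0.068, -0.001], [-0.068, 0.998, -0.0], [0.001, -0.0, -1.0]]
wrist_force: [0.2, -0.5, -3.0]
finger_gap: 0.0132
time: 9.38
eef_pos: [0.4461, -0.0407, 0.2764]
eef_rot: [[-0.998, -0.068, -0.001], [-0.068, 0.998, -0.0], [0.001, -0.0, -1.0]]
wrist_force: [-0.2, -0.3, -3.0]
finger_gap: 0.0129
time: 9.75
eef_pos: [0.4408, 0.0391, 0.2763]
eef_rot: [[-0.998, -0.068, -0.001], [-0.068, 0.998, -0.0], [0.001, -0.0, -1.0]]
wrist_force: [0.8, 0.6, -2.4]
finger_gap: 0.0132
time: 10.38
eef_pos: [0.4355, 0.1184, 0.2771]
eef_rot: [[-0.981, -0.193, -0.0], [-0.193, 0.981, -0.0], [0.0, -0.0, -1.0]]
wrist_force: [-0.3, -0.4, -3.6]
finger_gap: 0.0131
```

```bash
python3 -m jog '[[[-0.3,0.2,0,0,0,0],[-0.59,0.375,0,0,0,0],[-0.59,0.375,0,0,0,0],[-0.59,0.375,0,0,0,0],[-0.59,0.375,0,0,0,0]]]'
python3 - <<'E'
from h import *
a=[]
for n in("side","top","wrist"):
    im,d,P=cloud(n); np.savez(f"/tmp/{n}3.npz",im=im,d=d,P=P); a.append(im)
cv2.imwrite("pics/c3.png",np.vstack([np.hstack([cv2.resize(a[0][130:330,200:400],(400,400)),cv2.resize(a[1][130:250,190:310],(400,400))]),]))
cv2.imwrite("pics/w3.png",a[2])
n=np.array([np.cos(np.radians(11.1)),np.sin(np.radians(11.1))]); l=np.array([-n[1],n[0]])
for nme in("side","top","wrist"):
    z=np.load(f"/tmp/{nme}3.npz");im,P,d=z["im"],z["P"],z["d"]; hsv=cv2.cvtColor(im,cv2.COLOR_BGR2HSV)
    G=(d>0)&(hsv[...,0]>45)&(hsv[...,0]<85)&(hsv[...,1]>120)&(P[...,2]>.15)&(P[...,1]>.05)&(P[...,1]<.3)&(P[...,0]<.62)
    q=P[G]
    if len(q)<20: print(nme,len(q));continue
    r=(q[:,:2]-[.529,.167]); N=r@n*1e3;L=r@l*1e3
    print(nme,len(q),"z",np.percentile(q[:,2],[1,50,99]).round(3),"N",np.percentile(N,[1,99]).round(1),"L",np.percentile(L,[1,99]).round(1))
    m=np.abs(q[:,2]-np.percentile(q[:,2],99))<.012
    print("   rim",cv2.minAreaRect((q[m][:,:2]*1000).astype(np.float32)))
E
```

```text
time: 11.0
eef_pos: [0.4757, 0.1565, 0.2775]
eef_rot: [[-0.981, -0.192, 0.0], [-0.192, 0.981, 0.0], [-0.0, 0.0, -1.0]]
wrist_force: [-0.1, -0.5, -1.7]
finger_gap: 0.0132
side 2775 z [0.175 0.236 0.258] N [-88.9  14.1] L [-37.4  41.4]
   rim ((488.630126953125, 160.26504516601562), (99.37985229492188, 82.37849426269531), 11.059698104858398)
top 91 z [0.174 0.256 0.273] N [-87.5  10.7] L [-39.7 -21.3]
   rim ((518.3743286132812, 131.23036193847656), (0.0, 0.0), 0.0)
wrist 13758 z [0.175 0.224 0.259] N [-90.4  -6.5] L [-37.1  39.9]
   rim ((484.7752380371094, 159.75814819335938), (91.57649230957031, 79.74154663085938), 11.025959968566895)
```

View pics/c3.png

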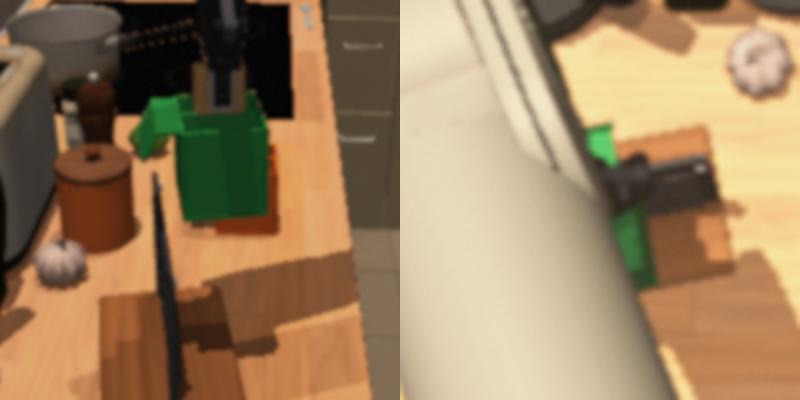

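View pics/w3.png

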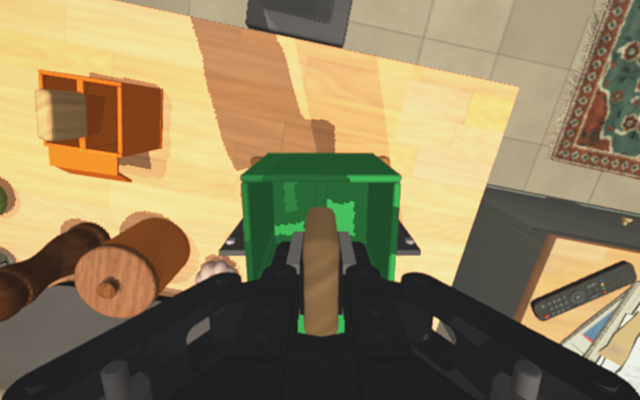

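The lip spans the rail: box front at N=-90 mm, flap end at N=+14 mm, lateral centre within ~2 mm, yaw 11.0° against 11.1°. Lowering in stages while watching the force.

```bash
python3 -m jog '[[[0,0,0.2,0,0,0],[0,0,0.4,0,0,0],[0,0,0.6,0,0,0],[0,0,0.8,0,0,0],[0,0,0.8,0,0,0],[0,0,0.8,0,0,0]]]'
python3 -m jog '[[[0,0,0.06,0,0,0],[0,0,0.12,0,0,0],[0,0,0.18,0,0,0],[0,0,0.24,0,0,0],[0,0,0.24,0,0,0]]]'
```

```text
time: 11.9
eef_pos: [0.4761, 0.1575, 0.2136]
eef_rot: [[-0.981, -0.193, 0.0], [-0.193, 0.981, 0.0], [-0.0, 0.0, -1.0]]
wrist_force: [1.3, -0.3, -2.4]
finger_gap: 0.0135
time: 12.52
eef_pos: [0.4757, 0.1573, 0.1937]
eef_rot: [[-0.981, -0.193, -0.001], [-0.193, 0.981, -0.0], [0.001, -0.0, -1.0]]
wrist_force: [-0.4, 0.0, -2.2]
finger_gap: 0.0131
```

```bash
python3 -m jog '[[[0,0,0.06,0,0,0],[0,0,0.11,0,0,0],[0,0,0.11,0,0,0],[0,0,0.11,0,0,0]]]'
python3 -m jog '[[[0,0,0.03,0,0,0],[0,0,0.06,0,0,0],[0,0,0.06,0,0,0]]]'
python3 - <<'E'
from h import *
z=cloud("side"); im=z[0]; cv2.imwrite("pics/s4.png",cv2.resize(im[150:350,200:400],(600,600),interpolation=cv2.INTER_CUBIC))
E
```

```text
time: 13.02
eef_pos: [0.4759, 0.1574, 0.1853]
eef_rot: [[-0.981, -0.193, 0.0], [-0.193, 0.981, 0.0], [-0.0, 0.0, -1.0]]
wrist_force: [0.5, 0.4, -3.2]
finger_gap: 0.013
time: 13.4
eef_pos: [0.4768, 0.1576, 0.181]
eef_rot: [[-0.981, -0.193, 0.002], [-0.193, 0.981, 0.001], [-0.002, 0.0, -1.0]]
wrist_force: [3.9, 0.6, -1.0]
finger_gap: 0.0135
```

View pics/s4.png

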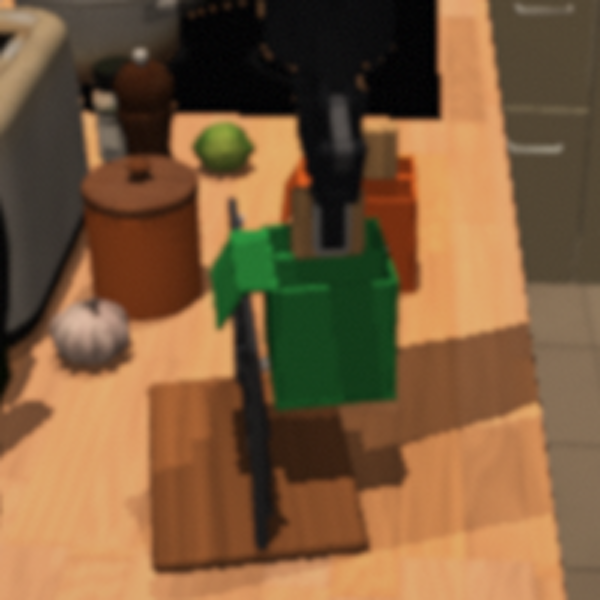

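The lip is over the rail (flap at (225,290), rail end at (235,205)), and the +x force shows the flap just touching the rail's back, as intended. Easing 2 mm forward and down.

```bash
python3 -m jog '[[[-0.03,0,0,0,0,0],[-0.03,0,0.02,0,0,0],[-0.03,0,0.04,0,0,0],[-0.03,0,0.04,0,0,0]]]'
```

```text
time: 13.95
eef_pos: [0.4782, 0.1578, 0.1786]
eef_rot: [[-0.981, -0.193, -0.0], [-0.193, 0.981, 0.001], [-0.0, 0.001, -1.0]]
wrist_force: [-7.8, -3.8, 15.5]
finger_gap: 0.0131
```

Seated: the rail carries the lip (+15 N), with light contact on the slats. Relaxing a little, then opening.

```bash
python3 -m jog '[[[0.01,0,-0.015,0,0,0],[0.01,0,-0.015,0,0,0],[0.01,0,-0.015,0,0,0]]]'
python3 -m jog '[[[0,0,0,0,0,0],[0,0,0,0,0,0],[0,0,0,0,0,0],[0,0,0,0,0,0],[0,0,0,0,0,0],[0,0,0,0,0,0],[0,0,0,0,0,0],[0,0,0,0,0,0]]]' 0
```

```text
time: 14.32
eef_pos: [0.478, 0.1578, 0.1788]
eef_rot: [[-0.981, -0.193, 0.001], [-0.193, 0.981, 0.0], [-0.001, 0.0, -1.0]]
wrist_force: [4.5, 0.7, 2.5]
finger_gap: 0.0132
time: 15.32
eef_pos: [0.4775, 0.1577, 0.1785]
eef_rot: [[-0.981, -0.193, 0.0], [-0.193, 0.981, 0.0], [-0.0, 0.0, -1.0]]
wrist_force: [1.0, -0.2, -0.8]
finger_gap: 0.0853
```

Forces vanish once it is released. Withdrawing straight up, then checking.

```bash
python3 -m jog '[[[0,0,-0.2,0,0,0],[0,0,-0.5,0,0,0],[0,0,-1,0,0,0],[0,0,-1,0,0,0],[0,0,-1,0,0,0]]]'
python3 -m jog '[[[0,0,-0.5,0,0,0],[0.5,0,-0.6,0,0,0],[0.8,0,-0.6,0,0,0],[0.8,0,-0.6,0,0,0],[0.8,0,-0.6,0,0,0],[0.8,0,-0.6,0,0,0],[0.8,0,-0.6,0,0,0],[0.8,0,-0.6,0,0,0]]]'
python3 - <<'E'
from h import *
n=np.array([np.cos(np.radians(11.1)),np.sin(np.radians(11.1))]); l=np.array([-n[1],n[0]])
for k in("side","wrist"):
    im,d,P=cloud(k)
    if k=="side": cv2.imwrite("pics/s5.png",cv2.resize(im[150:350,200:400],(600,600),interpolation=cv2.INTER_CUBIC))
    hsv=cv2.cvtColor(im,cv2.COLOR_BGR2HSV)
    B=(d>0)&(P[...,1]>.08)&(P[...,1]<.25)&(P[...,0]>.4)&(P[...,0]<.57)
    G=B&(hsv[...,0]>45)&(hsv[...,0]<85)&(hsv[...,1]>120)
    q=P[G]; r=q[:,:2]-[.529,.167]; print(k,"z",np.percentile(q[:,2],[1,99]).round(3),"N",np.percentile(r@n*1e3,[1,99]).round(1),"L",np.percentile(r@l*1e3,[1,99]).round(1))
    m=B&(P[...,2]>.195)&(P[...,2]<.215)
    print(" grip top",m.sum(),P[m].mean(0).round(4),P[m].max(0)[2],cv2.minAreaRect((P[m][:,:2]*1000).astype(np.float32)))
    t=G&(P[...,2]>.15); print(" rim",cv2.minAreaRect((P[t][:,:2]*1000).astype(np.float32)))
    lo=G&(P[...,2]<.09);print(" low N min", ((P[lo][:,:2]-[.529,.167])@n*1e3).min() if lo.sum() else None)
E
```

```text
time: 15.95
eef_pos: [0.4774, 0.1577, 0.2589]
eef_rot: [[-0.981, -0.193, 0.0], [-0.193, 0.981, 0.0], [-0.001, 0.0, -1.0]]
wrist_force: [-0.1, 0.5, -0.5]
finger_gap: 0.0857
time: 16.95
eef_pos: [0.4148, 0.1453, 0.3063]
eef_rot: [[-0.981, -0.193, -0.0], [-0.193, 0.981, -0.0], [0.0, -0.0, -1.0]]
wrist_force: [-0.5, -0.1, 0.2]
finger_gap: 0.0856
side z [0.074 0.16 ] N [-85.6  16.7] L [-37.   42.1]
 grip top 147 [0.4772 0.1607 0.1995] 0.20307673103819368 ((476.06829833984375, 159.56634521484375), (42.966880798339844, 15.220061302185059), 5.284509658813477)
 rim ((491.20733642578125, 161.16127014160156), (99.439208984375, 81.02238464355469), 10.298911094665527)
 low N min -81.36139235451377
wrist z [0.074 0.16 ] N [-87.5   5.3] L [-37.   40.7]
 grip top 757 [0.4749 0.1582 0.2003] 0.20351424880458646 ((475.9595947265625, 158.36572265625), (42.78207778930664, 12.848155975341797), 11.0711088180542)
 rim ((488.8787536621094, 160.82479858398438), (95.07251739501953, 80.14584350585938), 11.071885108947754)
 low N min -84.09839218206254
```

View pics/s5.png

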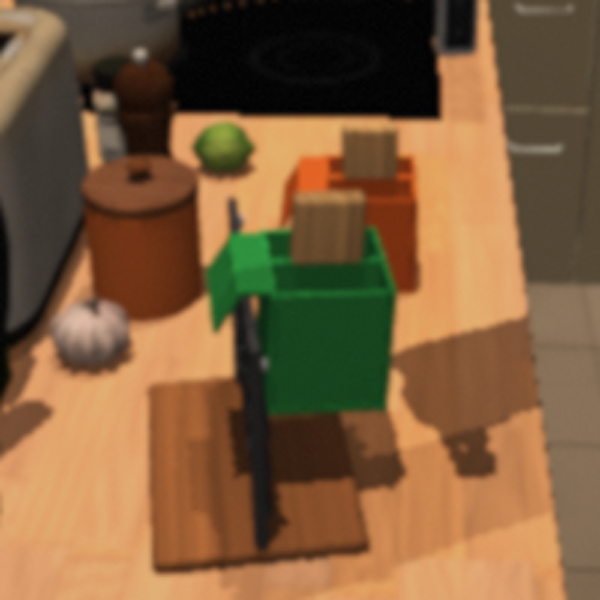

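The green caddy hangs by its lip (flap behind the rail at (225,285)), with the gripper clear and the orange caddy in place. Handing in.

```bash
python3 -c "
from workcell import job,sensors
print(sensors.state()['time']); print(job.finish_job())"
```

```text
17.05
the job is handed in; nothing more can be done
None
```

The green caddy is hanging by its lip on the top rail, on the robot's side, and the job was handed in at 17 s of the 38 s allowed. I picked it up by its wooden grip, carried it over the orange caddy and lowered it onto the rail. I then released it and drew the gripper up and back.

What the last checks showed:
- **Height:** the underside is at 0.074 m and the rim at 0.16 m, as expected for a caddy resting on the rail.
- **Squareness:** the wrist camera puts it at 11.07° against the rail's 11.1°. The side camera disagrees: 10.3° at the rim, and 5.3° from a small, noisy patch on the grip. I trusted the wrist view.
- **Centring:** it is within about 2–3 mm of the rail's middle.
- **Tilt:** the bottom of the box sits about 3–4 mm closer to the rail than the rim. That is a natural lean of 2–3° onto the slats, so it is not perfectly plumb.
- **Contact:** the wrist force went to about zero after release. The highest force I read was about 18 N, as the lip seated.
- **Orange caddy:** in the side view it shows no sign of having moved; I did not re-measure it.

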